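Roll-test two dowels for bow

TASK

Two dowels lie on the roll board: pick up the cork sanding block and use it like a flat hand to roll each dowel in turn, lightly, over a full turn along the metal plate toward the stop. A dowel that runs true is rolled on under the block until it drops into the gutter, without your fingers touching it; one that climbs against the block as it turns is bowed, so do not force it: pick it up and put it in the offcut tray. Finally leave the block lying flat on the bench, and do not disturb the other things.

Things in the scene. Friction and masses are not known exactly. Their poses are not given: they have to be found in the camera images.
- roll_board: Fixed board, 190 (its x) x 280 mm (its y); origin: centre of its underside on the bench, z up. Flat bare-metal plate from x = -95 to +50 mm, top at z = 24 mm; then the gutter, x = +50 to +77 mm, floor at z = 18 mm (6 mm below the plate); then a hardwood stop strip, x = +77 to +95 mm, top at z = 31 mm. Dowels are rolled toward its +x.
- dowel_1: Wooden dowel, diameter 18 mm, length 120 mm, 30 g. Origin on its axis at mid-length, y axis along it. Starts on the metal plate, about along the board's y, axis 70 to 90 mm before the gutter's edge. Straight or bowed; a bowed one lies with its bow flat, runs smoothly for part of a turn and lifts what presses on its middle by about 3 mm once in each full turn (56 mm of travel).
- dowel_2: A second dowel of the same size and description, in the other half of the plate. It too may be straight or bowed.
- block: Rigid cork sanding block wrapped in abrasive paper, 58 (its x) x 116 (its y) x 34 mm, 90 g. Origin: centre of its underside (the solid spans z = 1 to 35 mm). Starts flat on the bench. Gripped across the 58 mm and laid over the middle of a dowel, long side along the rolling direction, it rolls the dowel, which advances half as far as the block.
- tray: Fixed open plywood offcut tray, outside 100 (its x) x 170 (its y) x 34 mm high, walls and floor 6 mm; origin: centre of its underside. A wooden knob (39 mm wide, 37 mm high) is fixed on its floor at x = +22, y = +58 mm; the rest is free.
- tin: Tin of wood filler, 65 mm across, 62 mm high; origin under its centre. Bystander.
- tape: Roll of masking tape lying flat, 108 mm across, 38 mm high; origin under its centre. Bystander.
- pencil: Flat red carpenter's pencil, 14 by 172 by 8 mm, long along its y; origin on the bench under it. Bystander.

How it is judged:
By the outcome, as a careful person would: the job done as asked, in the order asked, and still so for the second after the job is handed in, with the robot touching nothing.
It also fails if it takes over 72 s, if anything falls off the work surface, if the arm or the gripper's body presses on something with over 40 N, if the wrist force passes 120 N, or if a joint passes its speed limit or range.

ROBOT

A 6-joint arm with a two-finger parallel gripper is mounted at the origin on a cart in front of the work surface, level with it; the furniture and walls round the work are solid. World frame = base frame: x ahead of the robot, y to its left, z up, the work surface at z = 0. Lengths are in m, angles in rad, forces in N, time in s.
With the tool pointing down it reaches from about 0.35 to 0.8 m from the base axis. Payload 7.3 kg.
Tool frame: the origin (TCP) lies on the centre line of the jaws, within the pads' length; the fingertips stand ctrl.tips_ahead ahead of it and the grasp point (between the pads) is the TCP (ctrl.tips_ahead is the distance from the TCP to the fingertips, in m); z points along the fingers, y is the line along which they close (so a half turn about z gives the same grasp; the last joint's range is limited). The gripper opens to 85 mm and grips with 20 to 120 N. Pads are 22 mm wide; open, the fingers measure 114 mm over their backs; the gripper's body (76 mm by 85 mm) begins 54 mm behind the grasp point. The pads swing forward as they close: fully open they stand 13 mm farther back than shut.
Start: joints at [-1.307, 0.342, 1.524, -0, 1.275, -0.146], TCP at [0.209, -0.482, 0.25] pointing down, gripper open.
Joint ranges: [-2.53, 2.53], [-0.77, 2.02], [0.04, 2.7], [-1, 4.14], [0.28, 2.66], [-3.11, 3.11]. Speed limits (rad/s): [2.57, 2.57, 3.14, 3.14, 3.14, 3.14].

INTERFACE

Orientations are given as a unit quaternion [x, y, z, w].
In Python, from bench import status, viewer, sign_off, ctrl gives the robot as it stands.
- The arm moves only by the tool servo_tool, never from a script. Its argument "series" is text: rows parted by semicolons, each of 6 numbers parted by spaces: the shift along the tool's x, y, z in cm, then the turn, a rotation vector about the tool's x, y, z in degrees. A call has 1 to 20 rows; each row shifts and turns the commanded pose from where the row before left it, along the tool's axes as they then stand; what a row does not reach is not made up. A row lasts 1/10 s, in which the tool goes at most 50 mm and 8.59 degrees, less where a joint would pass 70% of its speed; a pose out of reach is approached as far as the arm can. A call is refused whole if a number of a shift passes 5 or a number of a turn 8.59, either way. A call with a gripper value outside its range is refused whole. "grip" is the finger opening in cm, from 0 to 8.54, set as the call begins (left out, the last holds). The fingers move at their own pace and stop on an object; "newtons" is the grip in N (left out, the last holds). Time passes only in rows, so rows that do not move let the fingers close. It gives the time, the measured TCP pose, the force, the opening and the grip force at its end, in the units of the state.
- status.get_state(): the state, without advancing time (a new reading comes with each control period).
- viewer.grab_frame(name): name is "scene" or "top" or "wrist"; returns a dict with "color" (384x512x3 uint8, red, green, blue), "K" (3x3 intrinsics, pixels), "camera_from_world" (4x4, takes a point from world to camera coordinates); the wrist camera has in their place "T_tool_cam" (4x4, takes a point from camera to tool coordinates, whose origin is the TCP and whose axes are the flange's). Camera axes: x right, y down, z forward; pixel columns grow to the right and rows downward; lengths in m; the calibration is good to about 2 mm. The wrist camera is an equidistant fisheye: a pixel r from the principal point sees the ray r / f radians off the axis. A picture is of the moment at which its call begins: read the wrist's pose just before it. There is no depth.
- sign_off(): hands the job in; it is judged then, once.
The state is a dict: "t": time; "joints": joint angles; "joint_velocities": joint speeds; "tau": joint torques, N m; "tool_pos": TCP position; "tool_rot": TCP orientation; "wrist_force": force on the tool from outside, world axes, zero at the start; "moment": the same for the moment, N m; "opening": finger opening in m; "gripper_force": force on a finger pad.
Only numpy, scipy, OpenCV 4.12 (cv2) and the standard library are available. Lean on these libraries where they do the work, as an engineer would, in place of code of your own. Each camera call takes 0.05 s, during which the arm holds its last target. There are 200 camera calls.

## Working session

There is one attempt and no reset: what is moved stays moved. The work goes in short steps, Python scripts to look and compute and a tool call to move; the robot and the scene stay as the last step left them, time stands still between calls to the robot, and variables do not carry over. Pictures are saved under pics/ and viewed, at most 14 in all, crops included, and the job is handed in when it is done.

Besides the shell and the picture viewer there is one more tool, called after "Request:" as name(argument=value, ...) on one line, values as JSON. servo_tool: Moves the arm, as the interface text tells. Its arguments: {"type":"object","properties":{"series":{"type":"string"},"grip":{"type":"number"},"newtons":{"type":"number"}},"required":["series"]}

```bash
mkdir -p pics; ls
python3 - <<'E'
from bench import status, viewer, ctrl
import cv2,numpy as np,pickle
s=status.get_state();print(s['t'],s['tool_pos'],s['tool_rot'],s['opening'],ctrl.tips_ahead)
d={}
for n in("scene","top"):
    f=viewer.grab_frame(n);d[n]=f;cv2.imwrite(f"pics/{n}0.png",f["color"][:,:,::-1]);print(n,f["K"],np.round(f["camera_from_world"],3))
pickle.dump(d,open("f0.pkl","wb"))
a=np.hstack([cv2.resize(d[n]["color"],(512,384)) for n in d])
cv2.imwrite("pics/top_big.png",cv2.resize(d["top"]["color"][:,:,::-1],(800,600),interpolation=cv2.INTER_CUBIC))
E
```

```text
pics
0.0 [ 0.20907565 -0.48114875  0.24959674] [ 9.79084239e-01  2.03453680e-01 -4.62139825e-05 -8.06703035e-04] 0.08529052596191854 0.019
scene [[446.25353452   0.         251.99188072]
 [  0.         446.25353452 180.83548741]
 [  0.           0.           1.        ]] [[-0.688 -0.726  0.014  0.623]
 [-0.543  0.502 -0.674  0.229]
 [ 0.482 -0.471 -0.739  1.174]
 [ 0.     0.     0.     1.   ]]
top [[359.85803345   0.         249.37099498]
 [  0.         359.85803345 200.55314966]
 [  0.           0.           1.        ]] [[ 0.02  -1.    -0.023  0.271]
 [-0.998 -0.018 -0.06   0.604]
 [ 0.06   0.024 -0.998  0.969]
 [ 0.     0.     0.     1.   ]]
```

View pics/top_big.png

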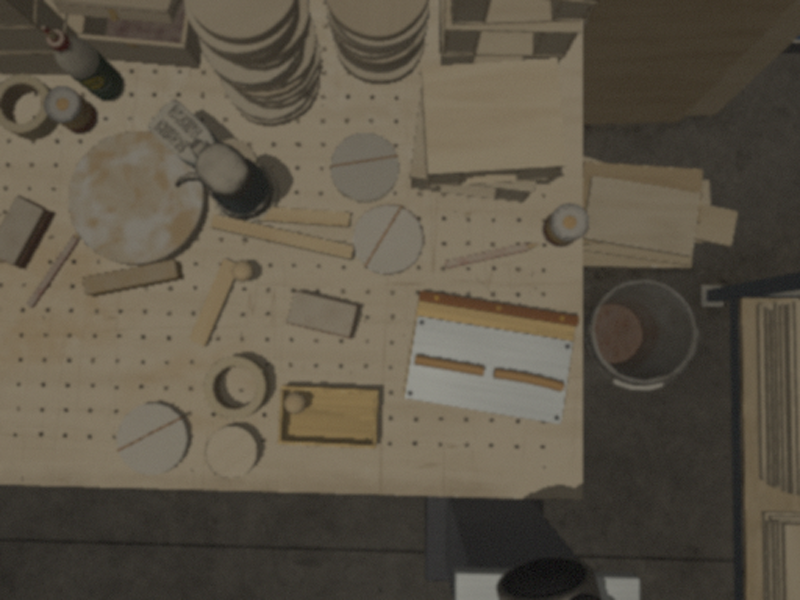

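View pics/scene0.png

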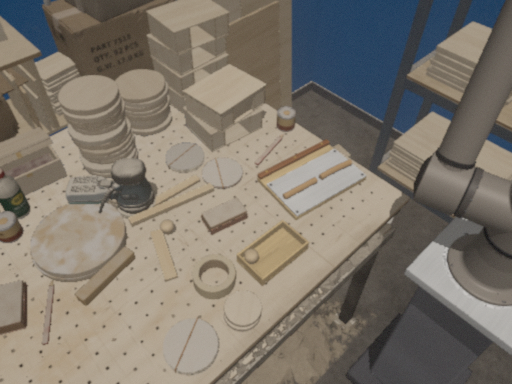

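The top view (800x600) shows the block at about (324,314), the board at (490,355), the dowels at (450,365) and (528,378), and the tray at (330,414). The tray's knob is at (296,402). In the scene view the block is at (225,215), the tray at (272,250), and the dowels at (300,188) and (335,170).

```bash
cat > h.py <<'E'
import numpy as np,cv2
from scipy.spatial.transform import Rotation as R
def cam(f): 
    T=np.array(f["camera_from_world"]);return np.array(f["K"]),T[:3,:3],T[:3,3]
def ray(f,p):
    K,Rm,t=cam(f);d=Rm.T@np.linalg.solve(K,[p[0],p[1],1]);return -Rm.T@t,d/np.linalg.norm(d)
def plane(f,p,z):
    o,d=ray(f,p);return o+d*(z-o[2])/d[2]
def tri2(r1,r2):
    (o1,d1),(o2,d2)=r1,r2
    s=np.linalg.lstsq(np.c_[d1,-d2],o2-o1,rcond=None)[0]
    a,b=o1+s[0]*d1,o2+s[1]*d2
    return (a+b)/2,np.linalg.norm(a-b)
def blobs(img,lo,hi,roi,amin=60):
    x0,y0,x1,y1=roi;h=cv2.cvtColor(img[y0:y1,x0:x1],cv2.COLOR_RGB2HSV)
    m=cv2.inRange(h,np.array(lo),np.array(hi));m=cv2.morphologyEx(m,cv2.MORPH_OPEN,np.ones((2,2)))
    c,_=cv2.findContours(m,cv2.RETR_EXTERNAL,cv2.CHAIN_APPROX_NONE,offset=(x0,y0))
    return sorted([k for k in c if cv2.contourArea(k)>amin],key=cv2.contourArea,reverse=True)
E
python3 - <<'E'
import pickle;from h import *
d=pickle.load(open("f0.pkl","rb"))
t=d["top"]["color"];s=d["scene"]["color"]
ht=cv2.cvtColor(t,cv2.COLOR_RGB2HSV);hs=cv2.cvtColor(s,cv2.COLOR_RGB2HSV)
for n,p in dict(block=(207,201),bench=(230,240),plate=(320,255),dowel=(288,234),stop=(310,192),gutter=(310,202),tray=(215,268)).items(): print(n,ht[p[1],p[0]])
for n,p in dict(block=(225,212),blockside=(228,224),bench=(240,195),plate=(335,190),dowel=(300,188)).items(): print(n,hs[p[1],p[0]])
E
```

```text
block [ 18  55 115]
bench [ 19  63 129]
plate [ 23  15 136]
dowel [ 16 120 117]
stop [15 88 75]
gutter [ 19 108 128]
tray [ 19 113 122]
block [ 16  41 167]
blockside [11 90 99]
bench [ 17  44 180]
plate [ 21  10 177]
dowel [ 16  94 163]
```

Run:
```python
import pickle;from h import *
d=pickle.load(open("f0.pkl","rb"))
T,S=d["top"],d["scene"]
def show(n,f,cs,z,k=3):
    for c in cs[:k]:
        r=cv2.minAreaRect(c);b=cv2.boxPoints(r)
        print(n,cv2.contourArea(c),np.round(r[0],1),np.round(r[1],1),round(r[2],1),"w",[np.round(plane(f,p,z)[:2],3).tolist() for p in b],np.round(plane(f,r[0],z)[:2],3))
pl=blobs(T["color"],(0,0,100),(179,40,255),(250,190,380,275),300);show("plate",T,pl,.024,1)
dt=blobs(T["color"],(5,85,60),(25,255,255),(262,222,362,252));show("dowT",T,dt,.033)
ps=blobs(S["color"],(0,0,130),(179,28,255),(255,135,370,220),300);show("plateS",S,ps,.024,1)
ds=blobs(S["color"],(5,60,60),(25,255,255),(270,150,356,202));show("dowS",S,ds,.033)
for a in dt[:2]:
  for b in ds[:2]:
    P,e=tri2(ray(T,cv2.minAreaRect(a)[0]),ray(S,cv2.minAreaRect(b)[0]));print("tri",P,e)
tr=blobs(T["color"],(5,90,40),(28,255,255),(175,240,248,290));show("tray",T,tr,.034,2)
q=np.array([[293,290],[360,303],[353,337],[287,322]])/1.5625
w=[plane(T,p,.034)[:2] for p in q];print("block",np.round(w,3),np.mean(w,0))
P,e=tri2(ray(T,q.mean(0)),ray(S,(224.5,211)));print("blk tri",P,e)
for n,p,z in(("knob",(296,402),.043),("pencil",(490,256),.008),("tape",(237,384),.038),("tin",(567,222),.062)):print(n,plane(T,np.array(p)/1.5625,z))
def up(c,x0,y0,x1,y1,k):return cv2.resize(c[y0:y1,x0:x1,::-1],None,fx=k,fy=k,interpolation=cv2.INTER_CUBIC)
cv2.imwrite("pics/c1.png",np.vstack([up(T["color"],170,170,380,290,3.8)[:300+150],np.zeros((2,798,3),np.uint8)]))
```

```text
plate 4863.0 [313.6 237.7] [101.6  53.7] 9.1 w [[0.448, 0.253], [0.593, 0.232], [0.554, -0.041], [0.411, -0.018]] [0.501 0.106]
dowT 179.0 [339.1 243. ] [43.4  5.9] 11.9 w [[0.492, 0.097], [0.507, 0.094], [0.486, -0.019], [0.47, -0.016]] [0.489 0.039]
dowT 173.0 [288.1 234.2] [43.1  5.1] 9.7 w [[0.511, 0.234], [0.525, 0.232], [0.508, 0.118], [0.494, 0.12]] [0.51  0.176]
plateS 2885.0 [317.5 180.6] [42.7 89.6] 60.0 w [[0.589, 0.235], [0.556, -0.092], [0.407, -0.008], [0.451, 0.289]] [0.499 0.115]
dowS 662.0 [297.4 161. ] [13.3 68. ] 62.4 w [[0.631, 0.21], [0.599, -0.033], [0.549, -0.005], [0.584, 0.231]] [0.591 0.105]
dowS 158.0 [300.9 188.7] [ 5.2 36.7] 61.7 w [[0.524, 0.238], [0.505, 0.117], [0.488, 0.125], [0.507, 0.245]] [0.506 0.182]
dowS 145.0 [336.5 169.5] [ 5.3 35.3] 62.6 w [[0.504, 0.101], [0.483, -0.025], [0.465, -0.014], [0.486, 0.11]] [0.485 0.044]
tri [0.52868615 0.09606566 0.08623325] 0.11440037446860009
tri [ 0.52208871  0.06552567 -0.05609369] 0.1177084013242696
tri [0.51782482 0.18970251 0.14451775] 0.012898918952275653
tri [0.50989782 0.17573809 0.02473795] 0.0016160800470188946
tray 2259.0 [211.1 267.1] [62.8 38.1] 2.9 w [[0.369, 0.468], [0.47, 0.466], [0.466, 0.296], [0.364, 0.299]] [0.417 0.382]
block [[0.636 0.452]
 [0.616 0.334]
 [0.556 0.345]
 [0.58  0.461]] [0.59704413 0.39817754]
blk tri [0.59745917 0.39892066 0.02932077] 0.0005666686642873027
knob [0.44288948 0.43950262 0.043     ]
pencil [0.70606815 0.10537457 0.008     ]
tape [0.47102744 0.54378907 0.038     ]
tin [ 0.75721545 -0.01570374  0.062     ]
```

View pics/c1.png

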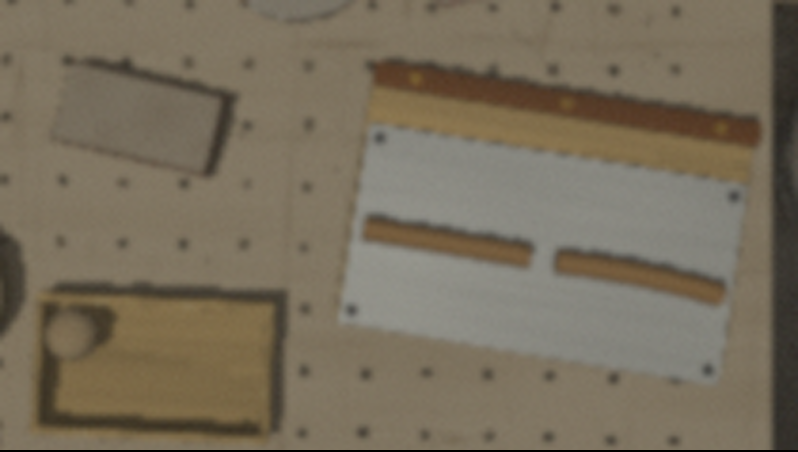

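The closer crop shows both dowels on the plate and the block's edges. The right dowel, at crop (640,275), looks slightly curved and the left one looks straight. Heights triangulate to about 25–29 mm, which is plausible, so I'm moving above the block.

Request:
servo_tool(series="3.53 -3.26 0.4 0 0 0;3.53 -3.26 0.4 0 0 0;3.53 -3.26 0.4 0 0 0;3.53 -3.26 0.4 0 0 0;3.53 -3.26 0.4 0 0 0;3.53 -3.26 0.4 0 0 0;3.53 -3.26 0.4 0 0 0;3.53 -3.26 0.4 0 0 0;3.53 -3.26 0.4 0 0 0;3.53 -3.26 0.4 0 0 0;3.53 -3.26 0.4 0 0 0;3.53 -3.26 0.4 0 0 0;3.53 -3.26 0.4 0 0 0;3.53 -3.26 0.4 0 0 0;3.53 -3.26 0.4 0 0 0;3.53 -3.26 0.4 0 0 0;3.53 -3.26 0.4 0 0 0;3.53 -3.26 0.4 0 0 0;3.53 -3.26 0.4 0 0 0;3.53 -3.26 0.4 0 0 0", grip=8.5)

```text
t: 2.1
tool_pos: [0.5972, 0.3995, 0.1695]
tool_rot: [0.979, 0.204, -0.0, 0.0]
wrist_force: [0.4, -0.2, -0.3]
opening: 0.0848
gripper_force: 0.0
```

Request:
servo_tool(series="0 0 0 0 0 -8;0 0 0 0 0 -8;0 0 0 0 0 -8;0 0 0 0 0 -8;0 0 0 0 0 -8;0 0 0 0 0 -8;0 0 0 0 0 -8;0 0 0 0 0 0")

```text
t: 2.9
tool_pos: [0.5967, 0.3976, 0.1695]
tool_rot: [0.769, 0.64, -0.001, -0.0]
wrist_force: [0.4, -0.3, 0.1]
opening: 0.0848
gripper_force: 0.0
```

```bash
cat >> h.py <<'E'
def wcam(st,f):
    Tc=np.array(f["T_tool_cam"]);Rt=R.from_quat(st["tool_rot"]).as_matrix()
    return Rt@Tc[:3,:3],Rt@Tc[:3,3]+np.array(st["tool_pos"])
def wray(st,f,p):
    K=np.array(f["K"]);Rc,o=wcam(st,f);u=np.array([p[0]-K[0,2],p[1]-K[1,2]]);r=np.linalg.norm(u);th=r/K[0,0]
    d=Rc@np.array([*(np.sin(th)*u/max(r,1e-9)),np.cos(th)]);return o,d
def wplane(st,f,p,z):
    o,d=wray(st,f,p);return o+d*(z-o[2])/d[2]
def phi(st):
    x=R.from_quat(st["tool_rot"]).as_matrix()[:,0];return np.degrees(np.arctan2(x[1],x[0]))
def go(st,xyz,ph):
    Rt=R.from_quat(st["tool_rot"]).as_matrix();d=Rt.T@(np.array(xyz)-np.array(st["tool_pos"]))*100
    print("shift cm",np.round(d,2),"turn",round((phi(st)-ph+180)%360-180,2))
E
python3 - <<'E'
from bench import status,viewer
from h import *;import pickle
st=status.get_state();f=viewer.grab_frame("wrist");pickle.dump((st,f),open("w1.pkl","wb"))
print(st["t"],st["tool_pos"],phi(st),st["wrist_force"]);print(f["K"],np.round(f["T_tool_cam"],3))
cv2.imwrite("pics/w1.png",f["color"][:,:,::-1])
E
```

```text
2.9 [0.59674668 0.39762999 0.16952563] 79.54685800274605 [ 0.39788558 -0.32926125  0.10561203]
[[297.31863964   0.         254.28799685]
 [  0.         297.31863964 193.97702474]
 [  0.           0.           1.        ]] [[ 0.    -0.965 -0.264  0.067]
 [ 1.     0.     0.     0.001]
 [-0.    -0.264  0.965 -0.124]
 [ 0.     0.     0.     1.   ]]
```

View pics/w1.png

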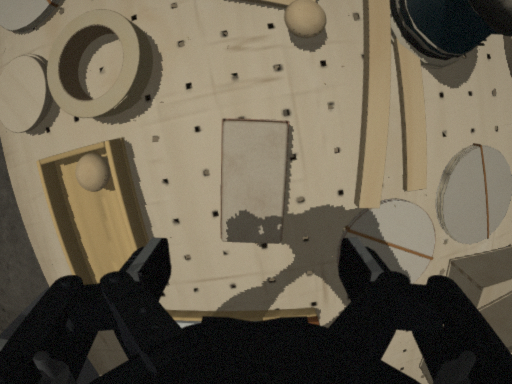

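The wrist view shows the block with top-face corners at about (223,120), (288,122), (284,243) and (221,240). Tray and knob are on the left and the fingers sit either side.

Run:
```python
from h import *;import pickle
st,f=pickle.load(open("w1.pkl","rb"));T=pickle.load(open("f0.pkl","rb"))["top"]
c=[(223,120),(288,122),(284,243),(221,240)]
w=np.array([wplane(st,f,p,.035) for p in c]);print(np.round(w,3))
print("centre",w.mean(0),"len",np.linalg.norm(w[0]-w[3]),np.linalg.norm(w[1]-w[2]),"wid",np.linalg.norm(w[0]-w[1]),np.linalg.norm(w[2]-w[3]))
l=w[0]+w[1]-w[2]-w[3];ph=np.degrees(np.arctan2(l[1],l[0]));print("long ang",ph)
q=np.array([[293,290],[360,303],[353,337],[287,322]])/1.5625
P,e=tri2(ray(T,q.mean(0)),wray(st,f,np.mean(c,0)));print("tri",P,e)
go(st,[*w.mean(0)[:2],.028],ph)
```

```text
[[0.582 0.464 0.035]
 [0.637 0.452 0.035]
 [0.616 0.341 0.035]
 [0.557 0.355 0.035]]
centre [0.59809426 0.40279869 0.035     ] len 0.1118754723059091 0.11317413766370094 wid 0.056200530317735926 0.06025166216788384
long ang 78.18385428647044
tri [0.59791336 0.4008166  0.01503332] 0.00034211304426233247
shift cm [ 0.55  0.05 14.15] turn 1.36
```

Request:
servo_tool(series="0.4 0 2 0 0 1.4;0 0 3 0 0 0;0 0 3 0 0 0;0 0 3 0 0 0;0 0 2 0 0 0;0 0 1.1 0 0 0;0 0 0 0 0 0")

```text
t: 3.65
tool_pos: [0.5968, 0.4012, 0.0273]
tool_rot: [0.777, 0.629, -0.002, -0.0]
wrist_force: [0.4, 0.4, -0.5]
opening: 0.0848
gripper_force: 0.0
```

Request:
servo_tool(series="0 0 0 0 0 0;0 0 0 0 0 0;0 0 0 0 0 0;0 0 0 0 0 0;0 0 0 0 0 0;0 0 0 0 0 0", grip=5, newtons=60)

```text
t: 4.25
tool_pos: [0.5987, 0.4022, 0.0314]
tool_rot: [0.777, 0.63, 0.002, 0.0]
wrist_force: [0.1, -1.0, 5.9]
opening: 0.0567
gripper_force: 66.7
```

Request:
servo_tool(series="0 0 -1 0 0 0;0 0 -3 0 0 0;0 0 -3 0 0 0;0 0 -3 0 0 0;0 0 0 0 0 0;0 0 0 0 0 0;0 0 0 0 0 0")

```text
t: 4.95
tool_pos: [0.5969, 0.4012, 0.1277]
tool_rot: [0.777, 0.63, -0.001, -0.0]
wrist_force: [0.1, -0.8, -2.0]
opening: 0.057
gripper_force: 66.0
```

Run:
```python
from bench import status,viewer
from h import *;import pickle
st=status.get_state();f=viewer.grab_frame("wrist");s=viewer.grab_frame("scene");pickle.dump((st,f),open("w2.pkl","wb"))
print(st["t"],st["tool_pos"],phi(st),st["wrist_force"],st["opening"])
cv2.imwrite("pics/w2.png",np.hstack([f["color"][100:384,100:420,::-1],cv2.resize(s["color"][120:262,120:360,::-1],(480,284))]))
# targets: board frame
yaw=np.radians(-8.3);u=np.array([np.cos(yaw),np.sin(yaw)]);v=np.array([-u[1],u[0]])
for n,c in(("d1",(.510,.176)),("d2",(.487,.040))):
    p=np.array(c)-.04*u;print(n,p);go(st,[*p,.11],-8.3)
```

```text
4.95 [0.59689854 0.40124963 0.1277468 ] 78.07716773972336 [ 0.12893816 -0.78225218 -2.00702263] 0.056988922116476624
d1 [0.47041897 0.18177425]
shift cm [-24.08  -7.84   1.84] turn 86.38
d2 [0.44741897 0.04577425]
shift cm [-37.87  -7.28   1.86] turn 86.38
```

View pics/w2.png

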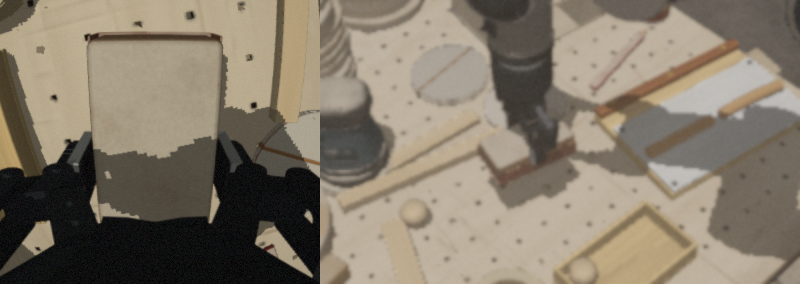

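The block is held straight between the pads. Next I turn it to the rolling direction and go above the left dowel.

Request:
servo_tool(series="0 0 0 0 0 7.9;0 0 0 0 0 7.9;0 0 0 0 0 7.9;0 0 0 0 0 7.9;0 0 0 0 0 7.9;0 0 0 0 0 7.9;0 0 0 0 0 7.9;0 0 0 0 0 7.9;0 0 0 0 0 7.9;0 0 0 0 0 7.9;0 0 0 0 0 7.4;0 0 0 0 0 0")

```text
t: 6.25
tool_pos: [0.5973, 0.4014, 0.1279]
tool_rot: [0.997, -0.073, -0.001, 0.001]
wrist_force: [-0.7, -0.2, -1.3]
opening: 0.0567
gripper_force: 65.9
```

Request:
servo_tool(series="-1.5 3.9 0.3 0 0 0;-1.5 3.9 0.3 0 0 0;-1.6 3.9 0.3 0 0 0;-1.6 3.9 0.3 0 0 0;-1.6 3.9 0.3 0 0 0;-1.6 4 0.3 0 0 0;0 0 0 0 0 0;0 0 0 0 0 0")

```text
t: 7.05
tool_pos: [0.4706, 0.1821, 0.1113]
tool_rot: [0.997, -0.072, -0.0, -0.0]
wrist_force: [0.8, 0.3, -1.1]
opening: 0.0566
gripper_force: 65.9
```

Run:
```python
from bench import status,viewer
from h import *;import pickle
st=status.get_state();f=viewer.grab_frame("wrist");pickle.dump((st,f),open("w3.pkl","wb"))
print(st["t"],st["tool_pos"],phi(st),st["wrist_force"],st["opening"])
cv2.imwrite("pics/w3.png",f["color"][:,:,::-1])
go(st,[.4704,.1818,.0774],-8.3)
```

```text
7.05 [0.47058869 0.18211921 0.11131795] -8.251494261995457 [ 0.80124913  0.2833113  -1.06520406] 0.05663743588850268
shift cm [-0.01  0.03  3.39] turn 0.05
```

View pics/w3.png

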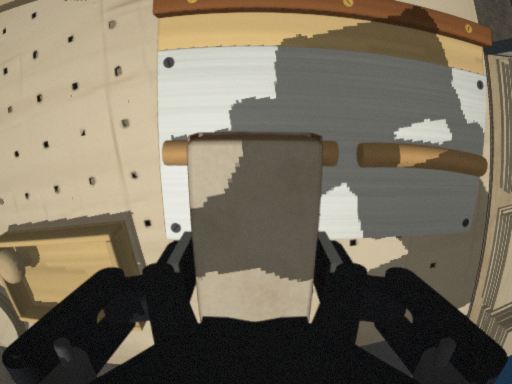

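The wrist view shows the block over the left dowel, whose ends stick out at (163,152) and (338,153). The block's front edge is just past the dowel, so I'm lowering it.

Request:
servo_tool(series="0 0 1.5 0 0 0;0 0 1.5 0 0 0;0 0 0.5 0 0 0;0 0 0 0 0 0")

```text
t: 7.5
tool_pos: [0.4708, 0.1834, 0.0756]
tool_rot: [0.997, -0.072, -0.001, 0.0]
wrist_force: [-0.6, -0.5, -1.3]
opening: 0.0566
gripper_force: 65.9
```

Request:
servo_tool(series="0 0 0.2 0 0 0;0 0 0.2 0 0 0;0 0 0 0 0 0")

```text
t: 7.8
tool_pos: [0.4717, 0.1831, 0.0732]
tool_rot: [0.997, -0.072, 0.001, -0.0]
wrist_force: [0.6, 1.4, 1.9]
opening: 0.0567
gripper_force: 66.4
```

Request:
servo_tool(series="0.8 0 0.05 0 0 0;1 0 0 0 0 0;1 0 0 0 0 0;0 0 0 0 0 0")

```text
t: 8.2
tool_pos: [0.5008, 0.1787, 0.073]
tool_rot: [0.997, -0.073, 0.002, -0.0]
wrist_force: [0.0, 1.4, 8.9]
opening: 0.0568
gripper_force: 67.0
```

Request:
servo_tool(series="1 0 0 0 0 0;1 0 0 0 0 0;0 0 0 0 0 0")

```text
t: 8.5
tool_pos: [0.5203, 0.1758, 0.0732]
tool_rot: [0.997, -0.073, 0.002, -0.0]
wrist_force: [0.0, -0.1, 8.9]
opening: 0.0568
gripper_force: 67.1
```

Request:
servo_tool(series="1 0 0 0 0 0;1 0 0 0 0 0;0 0 0 0 0 0")

```text
t: 8.8
tool_pos: [0.5401, 0.1728, 0.0733]
tool_rot: [0.997, -0.073, 0.002, -0.0]
wrist_force: [-0.2, 0.0, 10.0]
opening: 0.0568
gripper_force: 67.1
```

Request:
servo_tool(series="1 0 -0.04 0 0 0;1 0 0 0 0 0;0 0 0 0 0 0")

```text
t: 9.1
tool_pos: [0.5595, 0.1699, 0.0733]
tool_rot: [0.997, -0.073, 0.002, -0.0]
wrist_force: [1.0, -0.6, 8.0]
opening: 0.0563
gripper_force: 67.0
```

Request:
servo_tool(series="1 0 0 0 0 0;1 0 0 0 0 0;0 0 0 0 0 0")

```text
t: 9.4
tool_pos: [0.5791, 0.1669, 0.0733]
tool_rot: [0.997, -0.073, 0.001, -0.0]
wrist_force: [0.4, -0.3, 8.0]
opening: 0.0565
gripper_force: 66.9
```

Request:
servo_tool(series="0.8 0 0 0 0 0;0.8 0 0 0 0 0;0 0 0 0 0 0")

```text
t: 9.7
tool_pos: [0.5946, 0.1646, 0.0732]
tool_rot: [0.997, -0.073, 0.001, -0.0]
wrist_force: [-0.2, -1.1, 8.4]
opening: 0.0569
gripper_force: 66.8
```

The dowel has made a full turn with steady force, so it runs true. I'll roll it on into the gutter.

Request:
servo_tool(series="1 0 0 0 0 0;1 0 0 0 0 0;1 0 0 0 0 0;0 0 0 0 0 0")

```text
t: 10.1
tool_pos: [0.6242, 0.1601, 0.0728]
tool_rot: [0.997, -0.073, 0.001, 0.0]
wrist_force: [1.9, -1.3, 9.3]
opening: 0.0566
gripper_force: 66.8
```

Request:
servo_tool(series="0.6 0 0 0 0 0;0.6 0 0 0 0 0;0 0 0 0 0 0")

```text
t: 10.4
tool_pos: [0.6348, 0.1587, 0.0715]
tool_rot: [0.997, -0.073, -0.0, 0.0]
wrist_force: [0.1, 0.3, -0.8]
opening: 0.0563
gripper_force: 65.9
```

Request:
servo_tool(series="0 0 -2 0 0 0;0 0 -2 0 0 0;-3.4 2.8 0 0 0 0;-3.4 2.8 0 0 0 0;-3.4 2.8 0 0 0 0;-3.4 2.8 0 0 0 0;-3.4 2.7 0 0 0 0;0 0 0 0 0 0;0 0 0 0 0 0")

```text
t: 11.3
tool_pos: [0.446, 0.0456, 0.1123]
tool_rot: [0.997, -0.073, 0.0, -0.0]
wrist_force: [0.3, -0.5, 0.2]
opening: 0.0567
gripper_force: 65.9
```

Run:
```python
from bench import status,viewer
from h import *;import pickle
st=status.get_state();f=viewer.grab_frame("wrist");t=viewer.grab_frame("scene");pickle.dump((st,f,t),open("w4.pkl","wb"))
print(st["t"],st["tool_pos"],phi(st),st["wrist_force"],st["opening"])
cv2.imwrite("pics/w4.png",np.hstack([cv2.resize(f["color"][:,:,::-1],(400,300)),cv2.resize(t["color"][120:240,220:380,::-1],(400,300))]))
go(st,[.4474,.0458,.0774],-8.3)
```

```text
11.3 [0.44597818 0.04561314 0.11234076] -8.384560418991088 [ 0.31054256 -0.53842682  0.216501  ] 0.05666025654046758
shift cm [ 0.14 -0.04  3.49] turn -0.08
```

View pics/w4.png

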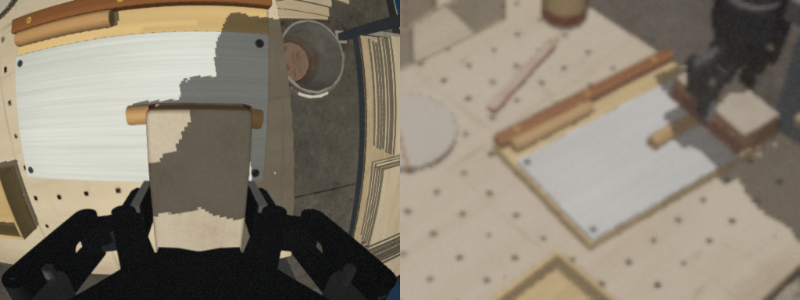

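Dowel 1 lies in the gutter along the stop. The block is over dowel 2, with ends at (128,115) and (262,118) in the half-size view.

Request:
servo_tool(series="0.1 0 1.5 0 0 0;0 0 1.5 0 0 0;0 0 0.6 0 0 0;0 0 0.2 0 0 0;0 0 0.2 0 0 0;0 0 0 0 0 0")

```text
t: 12.0
tool_pos: [0.4491, 0.0457, 0.0731]
tool_rot: [0.997, -0.072, 0.002, 0.0]
wrist_force: [0.9, -0.2, 1.9]
opening: 0.0564
gripper_force: 66.4
```

Request:
servo_tool(series="0.8 0 0 0 0 0;0.8 0 0 0 0 0;0 0 0 0 0 0")

```text
t: 12.3
tool_pos: [0.4657, 0.0429, 0.0733]
tool_rot: [0.997, -0.073, 0.002, 0.0]
wrist_force: [0.1, -0.9, 5.8]
opening: 0.0566
gripper_force: 66.6
```

Request:
servo_tool(series="0.8 0 0 0 0 0;0.8 0 0 0 0 0;0 0 0 0 0 0")

```text
t: 12.6
tool_pos: [0.4812, 0.0404, 0.0733]
tool_rot: [0.997, -0.073, 0.002, 0.0]
wrist_force: [-0.5, -2.5, 8.7]
opening: 0.0565
gripper_force: 66.9
```

Request:
servo_tool(series="0.7 0 0 0 0 0;0.7 0 0 0 0 0;0 0 0 0 0 0")

```text
t: 12.9
tool_pos: [0.4947, 0.0383, 0.0732]
tool_rot: [0.997, -0.073, 0.002, 0.0]
wrist_force: [0.0, -4.0, 7.8]
opening: 0.0568
gripper_force: 66.8
```

Request:
servo_tool(series="0.7 0 0 0 0 0;0.7 0 0 0 0 0;0 0 0 0 0 0")

```text
t: 13.2
tool_pos: [0.5085, 0.036, 0.0735]
tool_rot: [0.997, -0.072, 0.001, 0.001]
wrist_force: [-1.4, -6.0, 10.3]
opening: 0.0568
gripper_force: 67.1
```

Request:
servo_tool(series="0.7 0 0 0 0 0;0.7 0 0 0 0 0;0 0 0 0 0 0")

```text
t: 13.5
tool_pos: [0.523, 0.0335, 0.0745]
tool_rot: [0.997, -0.072, 0.003, 0.001]
wrist_force: [-1.5, -8.0, 16.0]
opening: 0.0567
gripper_force: 67.8
```

It is climbing: force is 16 N and the block is 1 mm higher. I'll ease off and follow it lightly to finish the turn.

Request:
servo_tool(series="0 0 -0.13 0 0 0;0.5 0 -0.05 0 0 0;0 0 0 0 0 0")

```text
t: 13.8
tool_pos: [0.5267, 0.0336, 0.0748]
tool_rot: [0.997, -0.072, 0.001, 0.0]
wrist_force: [-0.9, -4.1, 7.0]
opening: 0.0571
gripper_force: 66.8
```

Request:
servo_tool(series="0.5 0 -0.05 0 0 0;0.3 0 0 0 0 0;0 0 0 0 0 0")

```text
t: 14.1
tool_pos: [0.5345, 0.0325, 0.075]
tool_rot: [0.997, -0.072, 0.001, 0.0]
wrist_force: [-0.7, -4.6, 6.1]
opening: 0.0567
gripper_force: 66.7
```

Request:
servo_tool(series="0.6 0 0 0 0 0;0.6 0 0 0 0 0;0 0 0 0 0 0")

```text
t: 14.4
tool_pos: [0.5465, 0.0311, 0.0747]
tool_rot: [0.997, -0.073, 0.001, 0.0]
wrist_force: [0.7, -2.4, 6.4]
opening: 0.0568
gripper_force: 66.6
```

Request:
servo_tool(series="0.4 0 0.05 0 0 0;0.5 0 0.05 0 0 0;0 0 0 0 0 0")

```text
t: 14.7
tool_pos: [0.5554, 0.0295, 0.0739]
tool_rot: [0.997, -0.072, 0.001, 0.0]
wrist_force: [-0.1, -4.3, 7.0]
opening: 0.0568
gripper_force: 66.8
```

Request:
servo_tool(series="0.5 0 0.05 0 0 0;0.5 0 0.03 0 0 0;0 0 0 0 0 0")

```text
t: 15.0
tool_pos: [0.5651, 0.028, 0.0732]
tool_rot: [0.997, -0.072, 0.001, 0.001]
wrist_force: [-1.1, -4.8, 8.2]
opening: 0.0565
gripper_force: 66.9
```

Request:
servo_tool(series="0 0 -2 0 0 0;0 0 -3 0 0 0;0 0 -3 0 0 0;0 0 0 0 0 0;0 0 0 0 0 0")

```text
t: 15.5
tool_pos: [0.5639, 0.0291, 0.1523]
tool_rot: [0.997, -0.072, -0.0, -0.0]
wrist_force: [0.5, -0.0, -1.6]
opening: 0.0569
gripper_force: 66.0
```

Run:
```python
from bench import status,viewer
from h import *;import pickle
st=status.get_state();t=viewer.grab_frame("top");s=viewer.grab_frame("scene");pickle.dump((st,t,s),open("w5.pkl","wb"))
print(st["t"],st["tool_pos"],phi(st),st["wrist_force"])
cv2.imwrite("pics/w5.png",np.hstack([cv2.resize(t["color"][150:300,180:380,::-1],(400,300)),cv2.resize(s["color"][120:270,200:400,::-1],(400,300))]))
```

```text
15.5 [0.56392033 0.02909865 0.15228379] -8.304897271432043 [ 0.46767524 -0.0474042  -1.64879318]
```

View pics/w5.png

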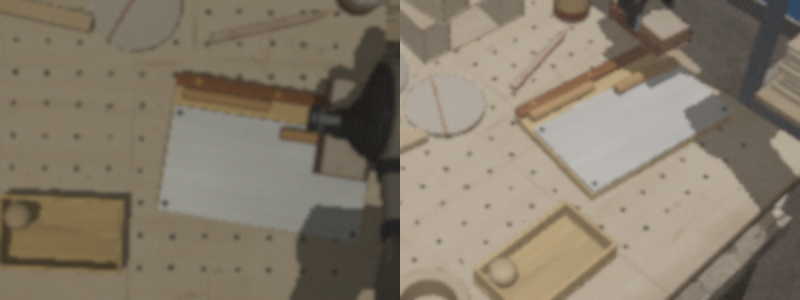

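Dowel 2 is still on the plate after a full turn, just short of the gutter at about (300,133) in the left half. Next I park the block on free bench.

Request:
servo_tool(series="-0.2 -4.4 0 0 0 0;-0.2 -4.4 0 0 0 0;-0.2 -4.4 0 0 0 0;-0.2 -4.4 0 0 0 0;-0.2 -4.4 0 0 0 0;-0.2 -4.4 0 0 0 0;-0.2 -4.4 0 0 0 0;-0.3 -4.4 0 0 0 0;0 0 3 0 0 0;0 0 3 0 0 0;0 0 3 0 0 0;0 0 2 0 0 0;0 0 0.6 0 0 0;0 0 0 0 0 0")

```text
t: 17.0
tool_pos: [0.5974, 0.3789, 0.0347]
tool_rot: [0.997, -0.073, -0.002, 0.001]
wrist_force: [-0.9, -0.3, -0.6]
opening: 0.0564
gripper_force: 65.9
```

Request:
servo_tool(series="0 0 0.3 0 0 0;0 0 0.3 0 0 0;0 0 0 0 0 0;0 0 0 0 0 0")

```text
t: 17.4
tool_pos: [0.599, 0.3795, 0.0315]
tool_rot: [0.997, -0.073, 0.001, -0.0]
wrist_force: [0.2, 0.5, 1.1]
opening: 0.0569
gripper_force: 66.1
```

Request:
servo_tool(series="0 0 0 0 0 0;0 0 0 0 0 0;0 0 0 0 0 0;0 0 0 0 0 0;0 0 0 0 0 0", grip=8.5)

```text
t: 17.9
tool_pos: [0.5984, 0.3793, 0.0306]
tool_rot: [0.997, -0.073, -0.0, 0.0]
wrist_force: [0.1, 0.5, 0.5]
opening: 0.0855
gripper_force: 0.0
```

Request:
servo_tool(series="0 0 -1 0 0 0;0 0 -3 0 0 0;0 0 -4 0 0 0;0 0 -4 0 0 0;0.2 4.4 0 0 0 -8;0 0 0 0 0 0;0 0 0 0 0 0")

```text
t: 18.6
tool_pos: [0.5942, 0.3347, 0.1516]
tool_rot: [1.0, -0.004, 0.0, -0.0]
wrist_force: [-0.2, -0.6, 0.2]
opening: 0.0852
gripper_force: 0.0
```

Run:
```python
from bench import status,viewer
from h import *
import pickle
st=status.get_state();t=viewer.grab_frame("top");s=viewer.grab_frame("scene")
print(st["t"],st["tool_pos"],phi(st))
def rr(f,lo,roi,vmin=60):
    out=[]
    for c in blobs(f["color"],lo,(25,255,255),roi,50): out.append((cv2.contourArea(c),cv2.minAreaRect(c)))
    return out
A=rr(t,(5,85,60),(315,209,365,252));B=rr(s,(5,60,60),(300,130,372,190))
for n,f,L in(("T",t,A),("S",s,B)):
    for a,r in L: print(n,a,np.round(r[0],1),np.round(r[1],1),round(r[2],1),np.round(plane(f,r[0],.033),3))
cv2.imwrite("pics/w6.png",np.hstack([cv2.resize(t["color"][170:270,250:384,::-1],(400,300)),cv2.resize(s["color"][120:270,180:380,::-1],(400,300))]))
go(st,[.544,.032,.15],81.7)
```

```text
18.6 [0.5942364  0.3347406  0.15161603] -0.46528988698481405
T 207.5 [341. 213.] [ 8. 46.] 90.0 [0.569 0.034 0.033]
T 188.5 [343.  221.1] [43.5  6.1] 11.3 [0.548 0.029 0.033]
S 576.0 [317.7 153.7] [18.3 42.6] 64.4 [0.57  0.034 0.033]
shift cm [-4.78 30.31  0.15] turn -82.17
```

View pics/w6.png

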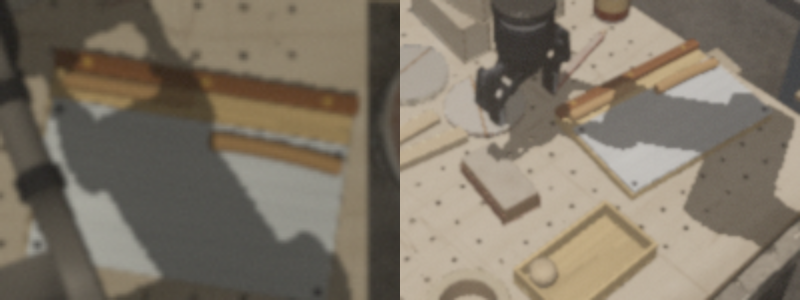

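The block lies flat on the bench. Dowel 2 is at about (.548, .029), roughly 2° off the board's axis, at (275,152) in the left half.

Request:
servo_tool(series="-0.62 4.36 0 0 0 0;-0.62 4.36 0 0 0 0;-0.62 4.36 0 0 0 0;-0.62 4.36 0 0 0 0;-0.62 4.36 0 0 0 0;-0.62 4.36 0 0 0 0;-0.62 4.36 0 0 0 0;0 0 0 0 0 -8;0 0 0 0 0 -8;0 0 0 0 0 -8;0 0 0 0 0 -8;0 0 0 0 0 -8;0 0 0 0 0 -8;0 0 0 0 0 -8;0 0 0 0 0 -8;0 0 0 0 0 -8;0 0 0 0 0 -8;0 0 0 0 0 0;0 0 0 0 0 0", grip=4)

```text
t: 20.6
tool_pos: [0.5492, 0.0311, 0.1505]
tool_rot: [0.769, 0.639, -0.0, -0.0]
wrist_force: [0.1, 0.3, 0.4]
opening: 0.0399
gripper_force: 0.0
```

Run:
```python
from bench import status,viewer
from h import *;import pickle
st=status.get_state();f=viewer.grab_frame("wrist");pickle.dump((st,f),open("w7.pkl","wb"))
print(st["t"],st["tool_pos"],phi(st),st["wrist_force"],st["opening"])
cv2.imwrite("pics/w7.png",f["color"][:,:,::-1])
go(st,[.548,.029,.048],79.5)
```

```text
20.6 [0.54921572 0.03105394 0.15046518] 79.48344526322542 [0.12611078 0.2589233  0.44233786] 0.03992977730007391
shift cm [-0.22 -0.08 10.25] turn -0.02
```

View pics/w7.png

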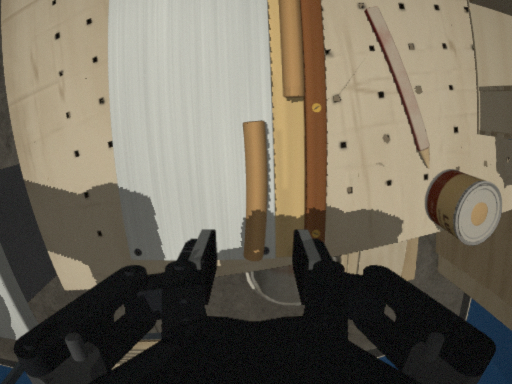

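The wrist view shows dowel 2 running from (255,122) to (254,260), centred between the fingers and with a slight bow. I'll check the position by ray cast.

Run:
```python
from h import *;import pickle
st,f=pickle.load(open("w7.pkl","rb"))
p=[wplane(st,f,q,.033) for q in((255,122),(254,260),(258,190))];print(np.round(p,4),np.linalg.norm(p[0]-p[1]))
m=(p[0]+p[1])/2;l=p[0]-p[1];ph=np.degrees(np.arctan2(l[1],l[0]));print(m,ph);go(st,[*p[2][:2],.048],ph)
```

```text
[[ 0.5617  0.0908  0.033 ]
 [ 0.5385 -0.0295  0.033 ]
 [ 0.5539  0.0347  0.033 ]] 0.12249694126872562
[0.55009022 0.0306223  0.033     ] 79.11794191236542
shift cm [ 0.44  0.39 10.25] turn 0.37
```

Request:
servo_tool(series="0 0.2 2 0 0 0;0 0 3 0 0 0;0 0 3 0 0 0;0 0 1.5 0 0 0;0 0 0 0 0 0")

```text
t: 21.15
tool_pos: [0.5495, 0.0304, 0.0534]
tool_rot: [0.769, 0.64, -0.002, -0.002]
wrist_force: [0.7, 0.7, -0.0]
opening: 0.0401
gripper_force: 0.0
```

Request:
servo_tool(series="0 0 0.3 0 0 0;0 0 0.3 0 0 0;0 0 0 0 0 0;0 0 0 0 0 0")

```text
t: 21.55
tool_pos: [0.5513, 0.0302, 0.0504]
tool_rot: [0.768, 0.641, 0.0, 0.0]
wrist_force: [0.1, -0.5, 0.3]
opening: 0.0402
gripper_force: 0.0
```

Request:
servo_tool(series="0 0 0.2 0 0 0;0 0 0.2 0 0 0;0 0 0 0 0 0;0 0 0 0 0 0")

```text
t: 21.95
tool_pos: [0.5509, 0.0302, 0.0456]
tool_rot: [0.768, 0.641, -0.0, 0.0]
wrist_force: [0.5, -0.4, 0.2]
opening: 0.0401
gripper_force: 0.0
```

Request:
servo_tool(series="0 0 0 0 0 0;0 0 0 0 0 0;0 0 0 0 0 0;0 0 0 0 0 0;0 0 0 0 0 0;0 0 0 0 0 0", grip=1, newtons=40)

```text
t: 22.55
tool_pos: [0.551, 0.0302, 0.0458]
tool_rot: [0.768, 0.641, 0.0, 0.0]
wrist_force: [-1.3, 0.5, 3.4]
opening: 0.0165
gripper_force: 39.7
```

Request:
servo_tool(series="0 0 -1 0 0 0;0 0 -3 0 0 0;0 0 -3 0 0 0;0 0 -3.4 0 0 0;0 0 0 0 0 0;3.84 -2.55 0 0 0 0;3.84 -2.55 0 0 0 0;3.84 -2.55 0 0 0 0;3.84 -2.55 0 0 0 0;3.84 -2.55 0 0 0 0;3.84 -2.55 0 0 0 0;3.84 -2.55 0 0 0 0;3.84 -2.55 0 0 0 0;0 0 0 0 0 -4.5;0 0 0 0 0 -4.5;0 0 0 0 0 0;0 0 0 0 0 0")

```text
t: 24.25
tool_pos: [0.4052, 0.3688, 0.1495]
tool_rot: [0.716, 0.698, -0.0, 0.0]
wrist_force: [-0.2, 0.4, -0.5]
opening: 0.0164
gripper_force: 39.5
```

Run:
```python
from bench import status,viewer
from h import *;import pickle
st=status.get_state();f=viewer.grab_frame("wrist");pickle.dump((st,f),open("w8.pkl","wb"))
print(st["t"],st["tool_pos"],phi(st),st["wrist_force"],st["opening"])
cv2.imwrite("pics/w8.png",f["color"][:,:,::-1])
```

```text
24.25 [0.40517752 0.36877049 0.14946372] 88.55225666701357 [-0.16216063  0.43941051 -0.50991893] 0.01643456398738869
```

View pics/w8.png

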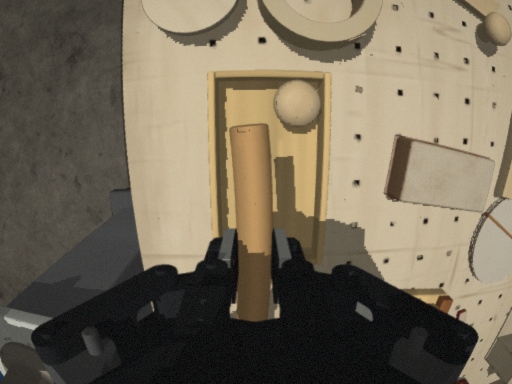

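The dowel is held, with its far end at (250,127). The tray rim's far corners are at (208,72) and (331,73) and the knob is at (297,103).

Run:
```python
from h import *;import pickle
st,f=pickle.load(open("w8.pkl","rb"))
for n,q,z in(("L",(208,72),.034),("R",(331,73),.034),("Rlow",(325,262),.034),("Llow",(211,237),.034),("knob",(297,103),.03),("dowelend",(250,127),.137),("blk",(393,137),.035),("blk",(494,160),.035)):print(n,np.round(wplane(st,f,q,z),3))
```

```text
L [0.372 0.472 0.034]
R [0.471 0.47  0.034]
Rlow [0.47  0.303 0.034]
Llow [0.367 0.332 0.034]
knob [0.443 0.445 0.03 ]
dowelend [0.406 0.43  0.137]
blk [0.527 0.418 0.035]
blk [0.656 0.401 0.035]
```

Request:
servo_tool(series="1 0.4 2 0 0 0;0 0 3 0 0 0;0 0 3 0 0 0;0 0 2.5 0 0 0;0 0 1 0 0 0;0 0 0 0 0 0")

```text
t: 24.9
tool_pos: [0.4091, 0.3781, 0.0335]
tool_rot: [0.716, 0.698, -0.001, -0.0]
wrist_force: [-0.2, -0.5, -1.1]
opening: 0.0163
gripper_force: 39.5
```

Request:
servo_tool(series="0 0 0.25 0 0 0;0 0 0.2 0 0 0;0 0 0 0 0 0;0 0 0 0 0 0")

```text
t: 25.3
tool_pos: [0.4098, 0.3791, 0.0309]
tool_rot: [0.715, 0.699, 0.001, 0.0]
wrist_force: [0.1, 0.2, 0.1]
opening: 0.0163
gripper_force: 39.5
```

Request:
servo_tool(series="0 0 0.15 0 0 0;0 0 0 0 0 0;0 0 0 0 0 0")

```text
t: 25.6
tool_pos: [0.4095, 0.3789, 0.0287]
tool_rot: [0.715, 0.699, -0.0, 0.0]
wrist_force: [0.5, -0.4, -0.4]
opening: 0.0165
gripper_force: 39.5
```

Request:
servo_tool(series="0 0 0 0 0 0;0 0 0 0 0 0;0 0 0 0 0 0;0 0 0 0 0 0", grip=2.6)

```text
t: 26.0
tool_pos: [0.4095, 0.3789, 0.0287]
tool_rot: [0.715, 0.699, -0.0, 0.0]
wrist_force: [0.2, 0.1, -0.2]
opening: 0.026
gripper_force: 0.0
```

Request:
servo_tool(series="0 0 -0.5 0 0 0;0 0 -2 0 0 0;0 0 -4 0 0 0;0 0 -4 0 0 0;0 0 -4 0 0 0;-4 -1 -2 0 0 0;-4 -1 -2 0 0 0;-4 -1 0 0 0 0;-4 -1 0 0 0 0;-4 0 0 0 0 0;-4 0 0 0 0 0;0 0 0 0 0 0;0 0 0 0 0 0")

```text
t: 27.3
tool_pos: [0.3642, 0.1394, 0.2142]
tool_rot: [0.716, 0.698, 0.001, 0.0]
wrist_force: [-0.1, 0.3, -0.2]
opening: 0.026
gripper_force: 0.0
```

Run:
```python
from bench import status,viewer
from h import *
st=status.get_state();t=viewer.grab_frame("top");s=viewer.grab_frame("scene")
print(st["t"],st["tool_pos"],st["wrist_force"])
cv2.imwrite("pics/w9.png",np.hstack([cv2.resize(t["color"][140:290,170:370,::-1],(400,300)),cv2.resize(s["color"][120:285,180:400,::-1],(400,300))]))
```

```text
27.3 [0.36421838 0.13937133 0.21422302] [-0.0956797   0.2719782  -0.19322679]
```

View pics/w9.png

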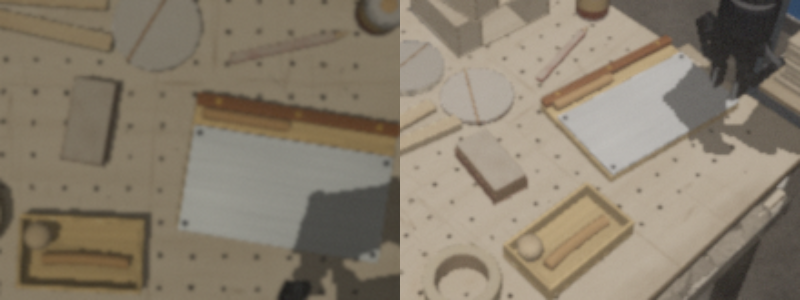

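The final view shows dowel 1 in the gutter at (250,122) and dowel 2 in the tray at (85,260). The block lies flat at (90,120), and the bystanders in view (pencil, tin) look where they were at the start.

```bash
python3 -c "from bench import sign_off;print(sign_off())"
```

```text
the job is handed in; nothing more can be done
None
```

I handed the job in at about 27 s of the allowed 72 s: dowel 1 ran true and was rolled into the gutter, dowel 2 climbed partway round its turn (bowed) and is in the offcut tray, and the block lies flat on the bench.

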